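# Charge the crucible from the drop cup

## Robot

A 6-joint arm with a two-finger parallel gripper is mounted at the origin on the work surface. World frame = base frame: x ahead of the robot, y to its left, z up, the work surface at z = 0. Lengths are in m, angles in rad, forces in N, time in s.
With the tool pointing down it reaches from about 0.35 to 0.8 m from the base axis. Payload 7.3 kg.
Tool frame: the origin (TCP) lies at the very end of the fingers, on their centre line; the grasp point (between the pads) lies 19 mm behind it; z points along the fingers, y is the line along which they close (so a half turn about z gives the same grasp; the last joint's range is limited). The gripper opens to 85 mm and grips with 20 to 120 N. Pads are 22 mm wide; open, the fingers measure 114 mm over their backs; the gripper's body (76 mm by 85 mm) begins 54 mm behind the grasp point. The pads swing forward as they close: fully open they stand 13 mm farther back than shut.
Start: joints at [-1.456, 0.342, 1.524, -0, 1.275, -0.146], TCP at [0.135, -0.507, 0.231] pointing down, gripper open.
Joint ranges: [-2.53, 2.53], [-0.77, 2.02], [0.04, 2.7], [-1, 4.14], [0.28, 2.66], [-3.11, 3.11]. Speed limits (rad/s): [2.57, 2.57, 3.14, 3.14, 3.14, 3.14].

## Interface

Orientations are given as a unit quaternion [w, x, y, z].
In Python, from plant import observe, grab_frame, hand_in gives the robot as it stands. The module is installed in compiled form; this text tells all that it offers.
- The arm moves only by the shell command python3 -m handwheel 'ROWS' [OPENING]. ROWS is text: rows parted by semicolons, each of 6 numbers parted by spaces: the shift along the tool's x, y, z in m, then the turn, a rotation vector about the tool's x, y, z in degrees. A call has exactly 10 rows; each row is the pose to reach, as a shift and turn from the pose commanded when the call began, along the tool's axes at that moment; what a row does not reach only later rows make up. A row lasts 1/10 s, in which the tool goes at most 50 mm and 8.59 degrees, less where a joint would pass 70% of its speed; a pose out of reach is approached as far as the arm can. A call with a gripper value outside its range is refused whole. OPENING is the gripper's target within -1 to 1 (fully open at 1, half-way at 0, shut at -1), set as the call begins (- or left out, the last holds). The fingers move at their own pace and stop on an object; the grip force is fixed at half the most. Time passes only in rows, so rows that repeat a pose let the fingers close, or fill a call up. It gives the time, the measured TCP pose, the force, the opening and the grip force at its end, in the units of the state.
- observe(): the state, without advancing time (a new reading comes with each control period).
- grab_frame(name): name is "scene" or "top" or "wrist"; returns a dict with "color" (384x512x3 uint8, red, green, blue), "depth" (384x512 float32, m along the optical axis (not along the pixel's ray), 0 where there is no reading), "vertical_fov" (degrees; the focal length in pixels is half the picture's height over the tangent of half this angle, whatever the lens; pixels are square), "cx", "cy" (the principal point, pixels), "k1" (the pictures are not rectified: a ray, as slopes to the right and down, at radius r is drawn at 1 + k1 r^2 times it, then the intrinsics apply), "view" (4x4, takes a point from world to camera coordinates). Camera axes: x right, y up, looking along -z (the intrinsics and any distortion apply to the point x, -y, -z); pixel columns grow to the right and rows downward; lengths in m; the calibration is good to about 2 mm. A picture is of the moment at which its call begins.
- hand_in(): hands the job in; it is judged then, once.
The state is a dict: "time_s": time; "q": joint angles; "qd": joint speeds; "tau": joint torques, N m; "tool_pos": TCP position; "tcp_rot": TCP orientation; "ft_force": force on the tool from outside, world axes, zero at the start; "ft_torque": the same for the moment, N m; "gripper_width": finger opening in m; "finger_force": force on a finger pad.
Only numpy, scipy, OpenCV 4.12 (cv2) and the standard library are available. Lean on these libraries where they do the work, as an engineer would, in place of code of your own. Each camera call takes 0.05 s, during which the arm holds its last target. There are 200 camera calls.

## Task

Pick up the steel drop cup with the three small feet and the release tab at its foot, which holds a glass marble, and hold it over the wide crucible. Lower it into the mouth until the rim presses the tab up and the hinged bottom swings open, dropping the marble into the crucible. Then lift the cup out and stand it back where it was, keeping it upright throughout.

Things in the scene. Friction and masses are not known exactly. Their poses are not given: they have to be found in the camera images.
- cup: Drop cup: bare steel tube, 55 mm outside, 48 mm inside diameter, open top, rim 95 mm above the bench, 200 to 330 g. Origin on its axis at the underside of its three feet (on the bench), z up, x towards the tab. Feet reach 35 mm from the axis; smooth tube from 25 mm up to the rim, to be gripped near the top in any direction. A plain beaker of equal width, without feet or tab, is a bystander.
- flap (a joint): Rocker of hinged bottom and tab, rad, 0 shut to 1.2 open, sprung shut. Hinge 29 mm from the cup's axis on +x. Tab: flat, 26 mm wide, level, out to 75 mm from the axis, underside 6 mm above the cup's origin. Pushed up (2 to 4 N) it swings the bottom down. Any way the cup faces, the crucible's rim catches it; with the origin 30 mm below the rim it opens about 0.8, enough for the marble.
- crucible: Wide crucible: thick white ceramic pot fixed to the bench, 124 mm outside diameter, mouth 108 mm across inside, rim 100 mm above the bench, inner floor 12 mm above the bench. Origin at the centre of its underside, z up. A similar small crucible (76 mm across, 70 mm high) is not the one.
- marble: Green glass marble, 26 mm diameter, 23 g, origin at its centre; starts on the hinged bottom inside the drop cup.
Not all that is in view belongs to the job. What is shaped like the cup but purple is not meant. What is shaped like the crucible but black is not meant.

How it is judged:
On the way, in this order (a step that is already met when the one before it is completed fails the run):
1. the cup is held over the wide crucible with the marble still in it (horizontal distance between cup and crucible below 0.04 m and height (world z) of cup above 0.06 m and distance between marble and cup below 0.05 m), for 0.1 s.
2. over the wide crucible, the tab is pressed and the bottom swings open (horizontal distance between cup and crucible below 0.04 m and height (world z) of cup above 0.02 m and value of joint flap above 0.35 rad).
3. the marble has dropped into the wide crucible (horizontal distance between marble and crucible below 0.054 m and height (world z) of marble below 0.06 m and z of marble in the frame of cup below 0.005 m), for 0.1 s.
At the end, for the whole second after the job is handed in: The marble lies inside the wide crucible, and the cup stands upright (within about 8 degrees) and at rest on the bench within 50 mm of where it stood at the start (horizontal distance between marble and crucible below 0.054 m and height (world z) of marble below 0.06 m and distance of cup from where it was at the start of the episode below 0.05 m and height (world z) of cup below 0.008 m and angle between cup's own z axis and vertical below 0.15 rad and linear speed of cup below 0.03 m/s); the robot touches nothing.
It fails at once if the cup is tipped more than about 35 degrees (angle between cup's own z axis and vertical above 0.6 rad).
It also fails if it takes over 64 s, if anything falls off the work surface, if the arm or the gripper's body presses on something with over 40 N, if the wrist force passes 120 N, or if a joint passes its speed limit or range.

## Working session

There is one attempt and no reset: what is moved stays moved. The work goes in short steps, Python scripts to look and compute and a shell command to move; the robot and the scene stay as the last step left them, time stands still between calls to the robot, and variables do not carry over. Pictures are saved under pics/ and viewed, at most 10 in all, crops included, and the job is handed in when it is done.

```bash
mkdir -p pics; cat > h.py <<'E'
import numpy as np, cv2, pickle
from plant import observe, grab_frame
def grab(n):
    f=grab_frame(n); pickle.dump(f,open(f'{n}.pkl','wb')); return f
def world(f):
    H,W=f['depth'].shape; fl=H/2/np.tan(np.radians(f['vertical_fov'])/2)
    K=np.array([[fl,0,f['cx']],[0,fl,f['cy']],[0,0,1.]])
    u,v=np.meshgrid(np.arange(W),np.arange(H))
    p=cv2.undistortPoints(np.stack([u,v],-1).reshape(-1,1,2).astype(float),K,np.array([f['k1'],0,0,0.])).reshape(H,W,2)
    d=f['depth']; c=np.stack([p[...,0]*d,-p[...,1]*d,-d,np.ones_like(d)],-1)
    P=(c@np.linalg.inv(f['view']).T)[...,:3]; P[d<=0]=np.nan
    return P
def save(f,n): cv2.imwrite(f'pics/{n}.png',f['color'][...,::-1])
E
python3 - <<'E'
from h import *
a=grab('scene');b=grab('top')
cv2.imwrite('pics/a.png',np.vstack([cv2.resize(x['color'],(400,300)) for x in (a,)])[...,::-1])
save(a,'scene');save(b,'top')
print(observe())
E
```

```text
{'time_s': 0.1, 'q': array([-1.45599946e+00,  3.42669286e-01,  1.52490715e+00, -1.96974471e-05,
        1.27543760e+00, -1.46024180e-01]), 'qd': array([-0.00098925, -0.00203626, -0.00113211, -0.00106302,  0.00168353,
        0.00055464]), 'tau': array([ 1.53036013e-03, -4.34449232e+01, -2.46490359e+01, -1.93193387e-04,
        4.64805780e-03,  1.35084912e-05]), 'tool_pos': array([ 0.13534526, -0.50687841,  0.23069205]), 'tcp_rot': array([-7.10750251e-04,  9.91507968e-01,  1.30044007e-01,  1.67695186e-06]), 'ft_force': array([-1.01472229, -0.9751782 ,  0.21725689]), 'ft_torque': array([ 0.0396487 , -0.01614372, -0.01561869]), 'finger_force': 0.0, 'gripper_width': 0.08501936017095003}
```

View pics/top.png

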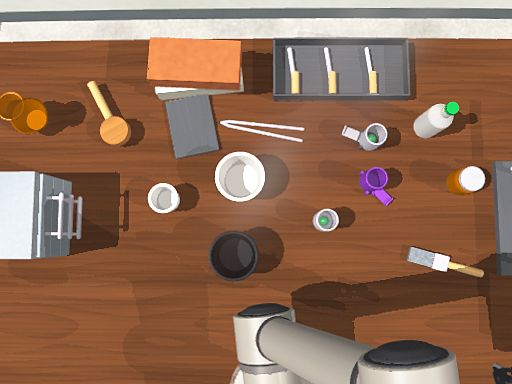

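View pics/scene.png

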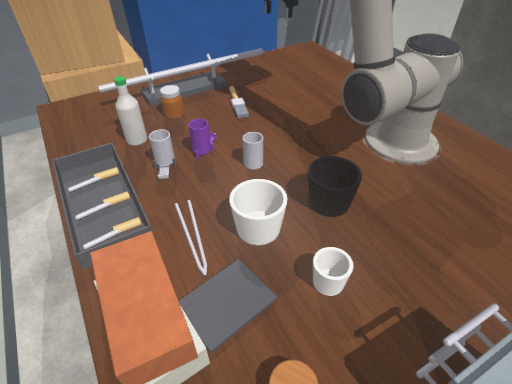

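In the top view, these could be taken for the cup:
- (374,137): steel, with a tab at (350,132). In the scene view it is at (162,148), with the tab at (165,172).
- (376,180): purple, not meant.
- (325,220): plain beaker without a tab.

These could be taken for the crucible:
- (240,176): wide and white, the one I want.
- (163,198): small and white.
- (234,256): black, not meant.

I choose the cup at (374,137) and the crucible at (240,176). Next I check the cup in a crop and measure both.

```bash
python3 - <<'E'
from h import *
a=pickle.load(open('top.pkl','rb'));s=pickle.load(open('scene.pkl','rb'))
cv2.imwrite('pics/crop.png',np.hstack([cv2.resize(a['color'][100:170,330:410],(400,350),interpolation=cv2.INTER_CUBIC),cv2.resize(s['color'][115:195,125:216],(398,350),interpolation=cv2.INTER_CUBIC)])[...,::-1])
P=world(a);Q=world(s)
def fit(p):
    c,r=cv2.minEnclosingCircle(p[:,:2].astype(np.float32)); A=np.c_[2*p[:,:2],np.ones(len(p))]
    x=np.linalg.lstsq(A,(p[:,:2]**2).sum(1),rcond=None)[0]
    return np.round(c,4),round(r,4),np.round(x[:2],4),round(np.sqrt(x[2]+x[0]**2+x[1]**2),4),len(p)
for n,(u0,u1,v0,v1),z0,z1 in [('cup',(335,395,115,160),.088,.105),('cruc',(205,275,145,210),.092,.11)]:
    p=P[v0:v1,u0:u1].reshape(-1,3); p=p[(p[:,2]>z0)&(p[:,2]<z1)]; print(n,fit(p),np.median(p[:,2]))
p=P[120:145,338:358].reshape(-1,3);p=p[(p[:,2]>.004)&(p[:,2]<.02)]; print('tab',p.mean(0),p.min(0),p.max(0),len(p))
for u,v in[(376,172),(325,212),(375,137),(432,122),(370,93),(295,124),(375,180)]:print(u,v,P[v,u])
E
```

```text
cup (array([ 0.6561, -0.2568]), 0.0284, array([ 0.6552, -0.2566]), np.float64(0.0257), 111) 0.09406970879298782
cruc (array([0.5504, 0.0836]), 0.0617, array([0.5503, 0.0829]), np.float64(0.0572), 494) 0.09903456553010093
tab [ 0.67573717 -0.20830882  0.0095497 ] [ 0.64946037 -0.22823461  0.0040247 ] [ 0.71320271 -0.17654054  0.01936555] 177
376 172 [ 0.56646358 -0.26747199  0.04142355]
325 212 [ 0.4645384  -0.13794993  0.00688402]
375 137 [ 0.66136521 -0.27024623  0.02899286]
432 122 [ 0.67841309 -0.38801891  0.12764336]
370 93 [ 0.78300435 -0.26186198  0.02185381]
295 124 [ 0.70259885 -0.06088658  0.00396296]
375 180 [ 0.54980757 -0.27294553  0.00444812]
```

View pics/crop.png

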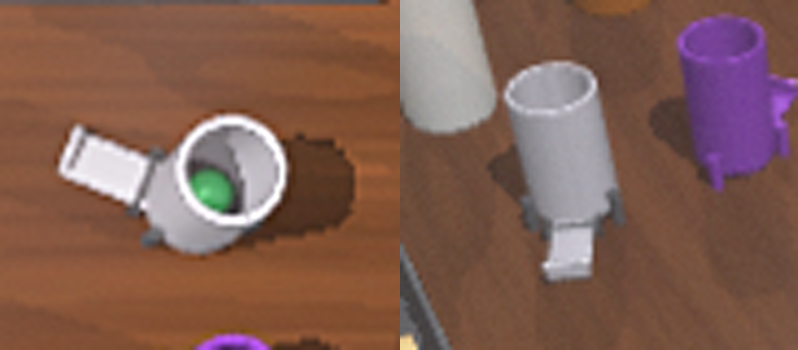

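The crop shows the steel tube with dark feet and the light tab pointing up-left at about (100,165). The green marble is inside at (212,190). The purple cup sits apart below it. The cup's rim is at z = 0.094 and the crucible's at z = 0.099, and both radii match the text.

Cup axis is at about (0.656, -0.257) and crucible centre at (0.550, 0.083). I start moving, keeping the tool's yaw at 14.9°.

```bash
python3 -m handwheel '0.01 -0.002 0 0 0 0; 0.03 -0.006 0 0 0 0; 0.06 -0.011 0 0 0 0; 0.10 -0.019 0 0 0 0; 0.14 -0.026 0 0 0 0; 0.18 -0.034 0 0 0 0; 0.22 -0.042 0 0 0 0; 0.26 -0.049 0 0 0 0; 0.29 -0.055 0 0 0 0; 0.31 -0.059 0 0 0 0' 1
python3 -m handwheel '0.02 -0.004 0 0 0 0; 0.05 -0.009 0 0 0 0; 0.08 -0.015 0 0 0 0; 0.12 -0.023 0 0 0 0; 0.16 -0.030 0 0 0 0; 0.19 -0.036 0 0 0 0; 0.22 -0.042 0 0 0 0; 0.24 -0.046 0 0 0 0; 0.25 -0.048 0 0 0 0; 0.2575 -0.0485 0 0 0 0'
python3 - <<'E'
from h import *
f=grab('wrist'); save(f,'w1'); P=world(f)
print(observe()['tool_pos'],observe()['tcp_rot'],observe()['ft_force'])
d=np.linalg.norm(P[...,:2]-[.656,-.257],axis=-1)
m=(d<.04)&(P[...,2]>.088)&(P[...,2]<.103)
p=P[m]; print(len(p),cv2.minEnclosingCircle(p[:,:2].astype(np.float32)),np.median(p[:,2]))
E
```

```text
time_s: 1.1
tool_pos: [0.4219, -0.3682, 0.231]
tcp_rot: [-0.0, 0.991, 0.131, 0.0]
ft_force: [-0.5, -0.3, 0.0]
gripper_width: 0.0852
finger_force: 0.0
time_s: 2.1
tool_pos: [0.6564, -0.256, 0.2308]
tcp_rot: [-0.0, 0.991, 0.131, -0.0]
ft_force: [-0.2, 0.4, 0.8]
gripper_width: 0.0851
finger_force: 0.0
[ 0.65690482 -0.25613732  0.23084164] [-2.00701893e-04  9.91453980e-01  1.30456721e-01 -9.33317230e-05] [-1.31458822  0.48957818  0.02403718]
937 ((0.6589251160621643, -0.2580524981021881), 0.027511484920978546) 0.09348718136576029
```

View pics/w1.png

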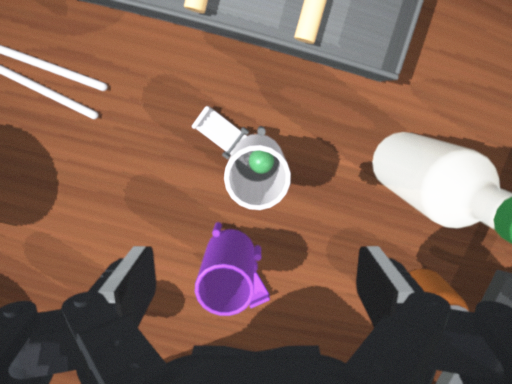

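The wrist picture shows the cup's rim at (257,172) with the marble inside at (261,162). The tab is at (218,128), the purple cup at (228,275) and the bottle at (440,180), all clear of the fingers. The rim fit gives a radius of 27.5 mm as it should, with the axis at (0.659, -0.258). I lower the arm and grip.

```bash
python3 -m handwheel '0.001 0.002 0.01 0 0 0; 0.0015 0.0025 0.03 0 0 0; 0.0015 0.0025 0.06 0 0 0; 0.0015 0.0025 0.085 0 0 0; 0.0015 0.0025 0.11 0 0 0; 0.0015 0.0025 0.13 0 0 0; 0.0015 0.0025 0.15 0 0 0; 0.0015 0.0025 0.165 0 0 0; 0.0015 0.0025 0.172 0 0 0; 0.0015 0.0025 0.175 0 0 0'
python3 -m handwheel '0 0 0 0 0 0; 0 0 0 0 0 0; 0 0 0 0 0 0; 0 0 0 0 0 0; 0 0 0 0 0 0; 0 0 0 0 0 0; 0 0 0 0 0 0; 0 0 0 0 0 0; 0 0 0 0 0 0; 0 0 0 0 0 0' -1
```

```text
time_s: 3.15
tool_pos: [0.6575, -0.2594, 0.0556]
tcp_rot: [-0.0, 0.992, 0.13, -0.0]
ft_force: [-0.6, -0.3, 0.7]
gripper_width: 0.0856
finger_force: 0.0
time_s: 4.15
tool_pos: [0.6587, -0.2592, 0.0577]
tcp_rot: [0.001, 0.991, 0.13, 0.001]
ft_force: [-1.7, 1.8, 5.3]
gripper_width: 0.0532
finger_force: 63.4
```

```bash
python3 -m handwheel '0 0 -0.003 0 0 0; 0 0 -0.01 0 0 0; 0 0 -0.022 0 0 0; 0 0 -0.04 0 0 0; 0 0 -0.06 0 0 0; 0 0 -0.08 0 0 0; 0 0 -0.10 0 0 0; 0 0 -0.12 0 0 0; 0 0 -0.135 0 0 0; 0 0 -0.14 0 0 0'
python3 - <<'E'
from h import *
from scipy.spatial.transform import Rotation as R
s=observe();f=grab('wrist');P=world(f);cv2.imwrite('pics/w2.png',f['color'][...,::-1]);t=s['tool_pos']
f2=grab('scene');save(f2,'s2')
d=np.linalg.norm(P[...,:2]-t[:2],axis=-1);m=(d<.045)&(P[...,2]>.2)&(P[...,2]<.26)&(P[...,2]>0)
p=P[m];print(t,len(p),np.percentile(p[:,2],[1,50,99]) if len(p) else 0)
Rm=R.from_quat(s['tcp_rot'],scalar_first=True).as_matrix();print(Rm.T@(np.array([.5503,.083,t[2]])-t), s['gripper_width'],s['ft_force'])
E
```

```text
time_s: 5.15
tool_pos: [0.6588, -0.2595, 0.1993]
tcp_rot: [0.001, 0.992, 0.13, 0.002]
ft_force: [0.8, -0.4, -3.3]
gripper_width: 0.0527
finger_force: 63.2
[ 0.6588003  -0.25947587  0.19930534] 21611 [0.20100989 0.23127665 0.25795776]
[-0.01652689 -0.35887002 -0.00110007] 0.05274451701074884 [ 0.81488708 -0.42620075 -3.3471204 ]
```

View pics/s2.png

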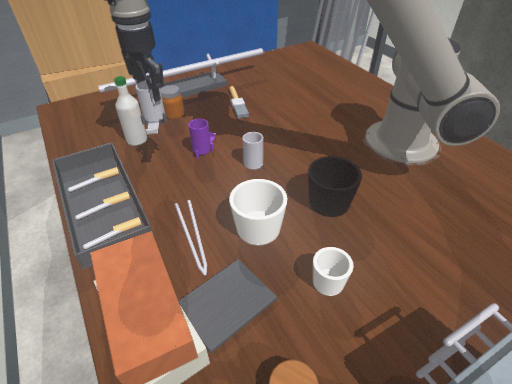

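The scene picture shows the cup lifted upright at (150,100), with its tab at (152,127). The wide crucible at (258,210) is free. I carry the cup over.

```bash
python3 -m handwheel '0 -0.003 0 0 0 0; -0.001 -0.012 0 0 0 0; -0.001 -0.027 0 0 0 0; -0.002 -0.045 0 0 0 0; -0.003 -0.065 0 0 0 0; -0.004 -0.088 0 0 0 0; -0.005 -0.112 0 0 0 0; -0.006 -0.136 0 0 0 0; -0.007 -0.158 0 0 0 0; -0.008 -0.18 0 0 0 0'
python3 -m handwheel '-0.001 -0.022 0 0 0 0; -0.002 -0.045 0 0 0 0; -0.003 -0.068 0 0 0 0; -0.004 -0.09 0 0 0 0; -0.005 -0.112 0 0 0 0; -0.006 -0.132 0 0 0 0; -0.007 -0.15 0 0 0 0; -0.008 -0.164 0 0 0 0; -0.008 -0.174 0 0 0 0; -0.0085 -0.179 0 0 0 0'
python3 - <<'E'
from h import *
s=observe();f=grab('top');g=grab('wrist');P=world(f);t=s['tool_pos'];print(t,s['gripper_width'],s['ft_force'])
cv2.imwrite('pics/over.png',np.hstack([cv2.resize(f['color'][120:232,170:310],(400,320)),cv2.resize(g['color'],(400,320))])[...,::-1])
E
```

```text
time_s: 6.25
tool_pos: [0.6028, -0.0856, 0.1956]
tcp_rot: [-0.0, 0.991, 0.13, -0.001]
ft_force: [0.1, -0.4, -2.7]
gripper_width: 0.0531
finger_force: 63.2
time_s: 7.25
tool_pos: [0.5492, 0.0844, 0.1961]
tcp_rot: [0.0, 0.991, 0.13, -0.0]
ft_force: [0.3, 0.1, -1.1]
gripper_width: 0.0531
finger_force: 63.2
[0.54917558 0.08438152 0.19613827] 0.053102143298049284 [ 0.28839267  0.0873958  -1.13007104]
```

View pics/over.png

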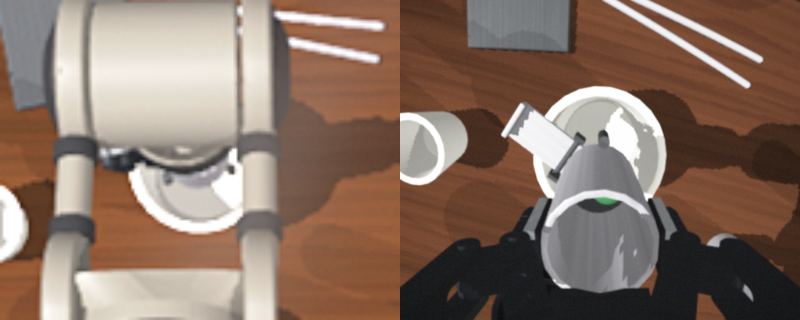

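The wrist half shows the marble still in the cup (605,200), the tab reaching over the rim at (540,135), and the cup centred over the mouth. I lower it now; the tab should meet the rim after about 46 mm.

```bash
python3 -m handwheel '0 0 0.002 0 0 0; 0 0 0.007 0 0 0; 0 0 0.013 0 0 0; 0 0 0.019 0 0 0; 0 0 0.025 0 0 0; 0 0 0.03 0 0 0; 0 0 0.034 0 0 0; 0 0 0.037 0 0 0; 0 0 0.039 0 0 0; 0 0 0.04 0 0 0'
python3 -m handwheel '0 0 0.003 0 0 0; 0 0 0.007 0 0 0; 0 0 0.011 0 0 0; 0 0 0.015 0 0 0; 0 0 0.019 0 0 0; 0 0 0.023 0 0 0; 0 0 0.027 0 0 0; 0 0 0.03 0 0 0; 0 0 0.033 0 0 0; 0 0 0.035 0 0 0'
python3 - <<'E'
from h import *
f=grab('scene');g=grab('wrist')
cv2.imwrite('pics/open.png',np.hstack([cv2.resize(f['color'][120:260,190:345],(398,360)),cv2.resize(g['color'],(400,360))])[...,::-1])
E
```

```text
time_s: 8.35
tool_pos: [0.5496, 0.0835, 0.1562]
tcp_rot: [0.0, 0.992, 0.13, 0.0]
ft_force: [0.1, -0.3, -2.6]
gripper_width: 0.0531
finger_force: 63.2
time_s: 9.35
tool_pos: [0.5495, 0.0834, 0.121]
tcp_rot: [0.0, 0.992, 0.13, -0.0]
ft_force: [0.0, -1.4, -0.7]
gripper_width: 0.0532
finger_force: 63.5
```

View pics/open.png

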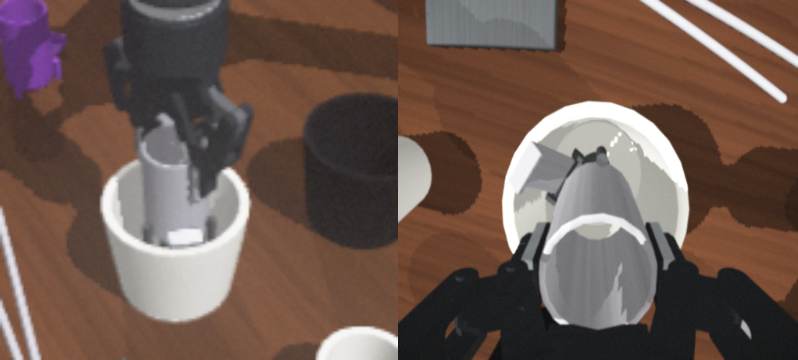

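The tab is swung up at (545,165) and the crucible floor shows through the cup at (595,230), with no marble left in the cup. I lift out and check the crucible for it.

```bash
python3 -m handwheel '0 0 0 0 0 0; 0 0 0 0 0 0; 0 0 -0.002 0 0 0; 0 0 -0.007 0 0 0; 0 0 -0.013 0 0 0; 0 0 -0.02 0 0 0; 0 0 -0.03 0 0 0; 0 0 -0.042 0 0 0; 0 0 -0.055 0 0 0; 0 0 -0.068 0 0 0'
python3 -m handwheel '0 0.001 -0.008 0 0 0; 0 0.005 -0.01 0 0 0; 0.001 0.013 -0.01 0 0 0; 0.001 0.025 -0.01 0 0 0; 0.002 0.042 -0.01 0 0 0; 0.003 0.062 -0.01 0 0 0; 0.004 0.085 -0.01 0 0 0; 0.005 0.11 -0.01 0 0 0; 0.006 0.135 -0.01 0 0 0; 0.007 0.158 -0.01 0 0 0'
python3 - <<'E'
from h import *
from scipy.spatial.transform import Rotation as R
s=observe();f=grab('scene');P=world(f);c=f['color'].astype(int)
m=(c[...,1]>c[...,0]+40)&(c[...,1]>c[...,2]+25);m&=np.linalg.norm(P[...,:2]-[.5503,.083],axis=-1)<.062
print('green in crucible',m.sum(),P[m].mean(0) if m.any() else '')
t=s['tool_pos'];Rm=R.from_quat(s['tcp_rot'],scalar_first=True).as_matrix();print(t,Rm.T@(np.array([.6587,-.2592,.0577])-t))
cv2.imwrite('pics/after.png',cv2.resize(f['color'][100:260,150:330],(675,600))[...,::-1])
E
```

```text
time_s: 10.45
tool_pos: [0.5497, 0.0839, 0.1907]
tcp_rot: [-0.0, 0.992, 0.13, 0.0]
ft_force: [-0.6, -0.4, -2.5]
gripper_width: 0.053
finger_force: 63.5
time_s: 11.45
tool_pos: [0.5972, -0.07, 0.1986]
tcp_rot: [0.0, 0.992, 0.129, -0.0]
ft_force: [-0.0, 0.9, -2.2]
gripper_width: 0.0526
finger_force: 63.4
green in crucible 56 [0.54100527 0.06733547 0.03490601]
[ 0.59722658 -0.07003777  0.19861594] [0.01098453 0.19861215 0.14089423]
```

View pics/after.png

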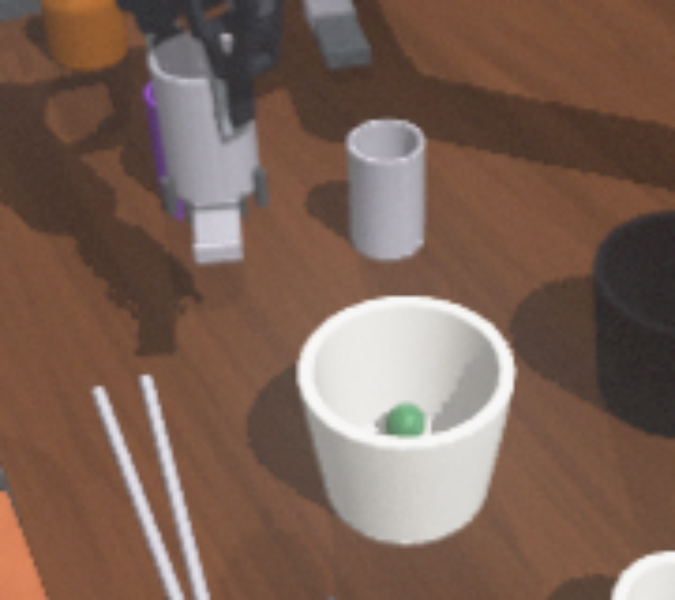

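The marble lies in the wide crucible at (406,420), and the cup is upright with its flap shut at (210,150). I take the cup back to its place.

```bash
python3 -m handwheel '0.001 0.022 0 0 0 0; 0.002 0.045 0 0 0 0; 0.004 0.07 0 0 0 0; 0.005 0.095 0 0 0 0; 0.007 0.12 0 0 0 0; 0.008 0.144 0 0 0 0; 0.009 0.165 0 0 0 0; 0.01 0.182 0 0 0 0; 0.011 0.193 0 0 0 0; 0.011 0.1985 0 0 0 0'
python3 -m handwheel '0 0 0.003 0 0 0; 0 0 0.01 0 0 0; 0 0 0.022 0 0 0; 0 0 0.04 0 0 0; 0 0 0.06 0 0 0; 0 0 0.08 0 0 0; 0 0 0.10 0 0 0; 0 0 0.115 0 0 0; 0 0 0.127 0 0 0; 0 0 0.132 0 0 0'
```

```text
time_s: 12.5
tool_pos: [0.6586, -0.2581, 0.1984]
tcp_rot: [-0.0, 0.992, 0.129, -0.0]
ft_force: [-0.5, 0.2, -1.7]
gripper_width: 0.0532
finger_force: 63.6
time_s: 13.5
tool_pos: [0.6584, -0.2557, 0.0656]
tcp_rot: [-0.001, 0.991, 0.13, -0.001]
ft_force: [0.5, 0.4, -2.4]
gripper_width: 0.053
finger_force: 63.7
```

```bash
python3 -m handwheel '0 0 0.001 0 0 0; 0 0 0.002 0 0 0; 0 0 0.003 0 0 0; 0 0 0.004 0 0 0; 0 0 0.005 0 0 0; 0 0 0.006 0 0 0; 0 0 0.007 0 0 0; 0 0 0.0075 0 0 0; 0 0 0.008 0 0 0; 0 0 0.008 0 0 0'
```

```text
time_s: 14.5
tool_pos: [0.6588, -0.2563, 0.0592]
tcp_rot: [0.0, 0.992, 0.13, -0.0]
ft_force: [-0.3, -0.6, -1.9]
gripper_width: 0.0529
finger_force: 63.7
```

```bash
python3 -m handwheel '0 0 0.0003 0 0 0; 0 0 0.0006 0 0 0; 0 0 0.0009 0 0 0; 0 0 0.0012 0 0 0; 0 0 0.0015 0 0 0; 0 0 0.0018 0 0 0; 0 0 0.002 0 0 0; 0 0 0.002 0 0 0; 0 0 0.002 0 0 0; 0 0 0.002 0 0 0'
```

```text
time_s: 15.5
tool_pos: [0.659, -0.2563, 0.0578]
tcp_rot: [0.0, 0.992, 0.13, 0.0]
ft_force: [-2.0, 1.5, 2.9]
gripper_width: 0.0529
finger_force: 64.1
```

The force has changed sign, so the cup is standing on the bench. I open the gripper and go up.

```bash
python3 -m handwheel '0 0 0 0 0 0; 0 0 0 0 0 0; 0 0 0 0 0 0; 0 0 0 0 0 0; 0 0 0 0 0 0; 0 0 0 0 0 0; 0 0 0 0 0 0; 0 0 0 0 0 0; 0 0 0 0 0 0; 0 0 0 0 0 0' 1
python3 -m handwheel '0 0 -0.005 0 0 0; 0 0 -0.015 0 0 0; 0 0 -0.03 0 0 0; 0 0 -0.05 0 0 0; 0 0 -0.075 0 0 0; 0 0 -0.10 0 0 0; 0 0 -0.125 0 0 0; 0 0 -0.145 0 0 0; 0 0 -0.16 0 0 0; 0 0 -0.17 0 0 0'
python3 - <<'E'
from h import *
f=grab('wrist');P=world(f);save(f,'end')
m=(np.linalg.norm(P[...,:2]-[.659,-.257],axis=-1)<.045)&(P[...,2]>.085)&(P[...,2]<.105);p=P[m]
print(len(p),cv2.minEnclosingCircle(p[:,:2].astype(np.float32)),np.percentile(p[:,2],[5,50,95]))
E
```

```text
time_s: 16.5
tool_pos: [0.6589, -0.2563, 0.0573]
tcp_rot: [0.0, 0.992, 0.13, 0.0]
ft_force: [0.9, -0.2, -0.1]
gripper_width: 0.0855
finger_force: 0.0
time_s: 17.5
tool_pos: [0.6593, -0.2565, 0.2306]
tcp_rot: [0.001, 0.992, 0.13, 0.002]
ft_force: [-0.3, -0.1, -0.6]
gripper_width: 0.0852
finger_force: 0.0
1022 ((0.6593787670135498, -0.25588688254356384), 0.027607420459389687) [0.08673953 0.09339964 0.09471292]
```

View pics/end.png

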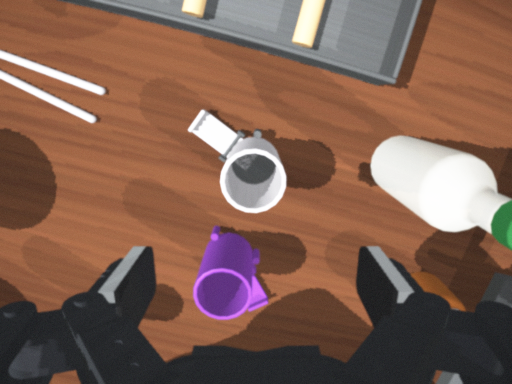

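The cup stands upright and empty at (253,178), with its axis about 2 mm from where it started, and the gripper is clear of it. I hand in.

```bash
python3 -c "from plant import hand_in; print(hand_in())"
```

```text
the job is handed in; nothing more can be done
None
```

The job is handed in, with no verdict returned: the last pictures showed the marble in the wide crucible and the empty cup standing upright about 2 mm from where it started, after about 18 s of the 64 s allowed.

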